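# Shut and lock the magnet case

### The arm

A 6-joint arm with a two-finger parallel gripper is mounted at the origin on a cart in front of the work surface, level with it; the furniture and walls round the work are solid. World frame = base frame: x ahead of the robot, y to its left, z up, the work surface at z = 0. Lengths are in m, angles in rad, forces in N, time in s.
With the tool pointing down it reaches from about 0.375 to 0.9 m from the base axis. Payload 3.1 kg.
Tool frame: the origin (TCP) lies at the very end of the fingers, on their centre line; the grasp point (between the pads) lies arm.pinch_z behind it (arm.pinch_z is the distance from the TCP to the grasp point, in m); z points along the fingers, y is the line along which they close (so a half turn about z gives the same grasp; the last joint's range is limited). The gripper opens to 85 mm and grips with 20 to 120 N. Pads are 22 mm wide; open, the fingers measure 114 mm over their backs; the gripper's body (76 mm by 85 mm) begins 54 mm behind the grasp point. The pads swing forward as they close: fully open they stand 13 mm farther back than shut.
Start: joints at [1.02, 0.527, 1.433, -0, 1.181, -0.178], TCP at [0.227, 0.582, 0.231] pointing down, gripper open.
Joint ranges: [-3.08, 3.08], [-0.75, 2.2], [0.22, 2.44], [-1.43, 4.57], [0, 2.65], [-2.85, 2.85]. Speed limits (rad/s): [2.79, 2.79, 3.14, 3.14, 3.14, 3.14].

### API

Orientations are given as a rotation vector (axis times angle).
In Python, from bench import arm gives the robot as it stands. Calls block until the motion is done:
- arm.movep(position, orientation): joint-space move of the TCP to a pose.
- arm.move_l(position, orientation=None, max_speed=0.15, threshold=None): straight line of the TCP; orientation=None keeps the orientation; max_speed is the mean speed in m/s. With threshold (N) it stops when the force on the tool has changed by that much, and returns True; else False.
- arm.move_joints(angles): joint-space move.
- arm.command_gripper(opening, effort=None): opening from 0.0 (shut) to 1.0 (fully open); effort is the grip in N (None keeps the last); returns when the fingers have stopped.
- arm.wait(seconds).
- arm.ik(position, orientation): joint angles nearest the present ones, or None.
- arm.capture(name): name is "scene" or "top"; returns (picture, depth): 384x512x3 uint8, blue, green, red; 384x512 float32, m along the optical axis (not along the pixel's ray), 0 where there is no reading.
- arm.camera_model(name): a dict with "fx", "fy", "cx", "cy" (pixels), "k1" (the pictures are not rectified: a ray, as slopes to the right and down, at radius r is drawn at 1 + k1 r^2 times it, then the intrinsics apply), "R" (3x3) and "t" (3): a world point X has camera coordinates R X + t. Camera axes: x right, y down, z forward; pixel columns grow to the right and rows downward; lengths in m; the calibration is good to about 2 mm. A picture is of the moment at which its call begins. camera_model takes no time and is no camera call.
A pose or a line that the arm cannot do raises arm.MotionError and nothing moves.
- arm.finish_job(): hands the job in; it is judged then, once.
Readings, each from a call of its own:
- arm.current_time_s(): time.
- arm.current_qpos(): joint angles.
- arm.current_qvel(): joint speeds.
- arm.current_effort(): joint torques, N m.
- arm.current_eef_pos(): TCP position.
- arm.current_ee_rot(): TCP orientation.
- arm.current_force(): force on the tool from outside, world axes, zero at the start.
- arm.current_moment(): the same for the moment, N m.
- arm.current_finger_gap(): opening from 0.0 (shut) to 1.0 (fully open).
- arm.current_grasp_force(): force on a finger pad.
Only numpy, scipy, OpenCV 4.12 (cv2) and the standard library are available. Lean on these libraries where they do the work, as an engineer would, in place of code of your own. Each camera call takes 0.05 s, during which the arm holds its last target. There are 200 camera calls.

### The job

Shut the clear lid of the wooden magnet case right down, then lock it: swing the latch handle clockwise over the lid, up over the hump of the steel keeper, until its pin drops fully into the notch behind the hump. Ease it round by feel, letting the handle rise and drop freely, and do not force it against the keeper or its end stop; leave the jar, the flask and the brass mass standing where they are, and let go.

Things in the scene. Friction and masses are not known exactly. Their poses are not given: they have to be found in the camera images.
- case: Open-topped wooden case, 130 (x) x 200 (y) x 70 mm high, screwed to the worktop, two bar magnets inside; origin at the centre of its underside, z up, -x is its front (latch) side. Its yaw varies. The latch, the lid and the steel keeper on the lid are all parts of it.
- case_lid (a joint): Angle of the clear 6 mm lid (rad), hinged along the case's back rim (axis at case x = +65, z = 70 mm); 0 = shut, grows as it opens. The stiff hinge stays where it is left (a few N at the front edge move it). As wide as the case; shut, its top is 77 mm above the worktop, its front edge at case x = -69 mm.
- lid_front (a point): Middle of the lid's front edge, on its upper face (134 mm from the hinge axis).
- latch_pivot (a point): Point on the latch's upright pivot axis, at case x = -83, y = -40 mm, 107 mm above the worktop (at the top of the arm's hub).
- latch_turn (a joint): Angle of the latch handle about the upright pivot (rad): at 0 the arm points along the case's +y, beside the front wall; it grows clockwise seen from above, the arm then sweeping to +x over the lid; it turns freely until the pin meets the keeper (at 0.3 to 0.75 rad). The notch's middle lies anywhere from 0.98 to 1.41 rad (the keeper is set on its screws): find it by feel or by eye.
- latch_lift (a joint): How far handle and pin together are lifted along the pivot axis against a spring (m): 0 lowest, 0.015 highest; spring and weight about 7 N at the bottom, 10 N on the hump. 0 before the ramp, about 0.008 on the hump (contacts give a little), about 0 seated in the notch. The spring alone drops it, but side pressure or a grip on the knob can hold it up.
- latch_knob (a point): Centre of the top face of the black round knob at the handle's end, 80 mm from the pivot; upright, 18 mm in diameter, 26 mm high, its top 130 mm above the worktop when lift is 0; below it is the 10 mm wide flat steel arm.
- sample_jar: Clear jar with a red lid, 44 mm across, 64 mm high, origin under its centre; leave it alone.
- conical_flask: Conical flask, 82 mm across, 125 mm high, origin under its centre; leave it alone.
- brass_mass: Brass mass with a top button, 40 mm across, 34 mm high, origin under its centre; leave it alone.
- latch_pin_tip (a point): Lowest point of the brass pin (10 mm thick, round tip) hanging below the arm, 55 mm from the pivot. On the shut lid the steel keeper makes it climb a ramp 9 mm high over 18 mm, cross a hump 6 mm long and fall 9 mm into a notch 12.5 mm long with upright sides; right behind it a tall solid end stop cannot be passed.

How it is judged:
On the way, in this order (a step that is already met when the one before it is completed fails the run):
1. the lid is shut while the latch handle is still off the lid (value of joint case_lid below 0.03 rad and value of joint latch_turn below 0.3 rad), for 0.2 s.
2. the pin rides over the keeper's hump (value of joint case_lid below 0.03 rad and value of joint latch_lift above 0.0065 m and value of joint latch_turn above 0.5 rad).
At the end, for the whole second after the job is handed in: The lid is shut (joint below 0.03 rad) and the latch pin sits in the notch behind the hump: handle turned more than 0.92 rad and lift below 2 mm (value of joint case_lid below 0.03 rad and value of joint latch_turn above 0.92 rad and value of joint latch_lift below 0.002 m); the robot touches nothing.
It fails at once if the latch handle is forced against the keeper or its end stop (more than 30 N) (contact force between latch_turn and case_lid above 30 N).
It fails at once if the jar is moved or tipped (distance of sample_jar from where it was at the start of the episode above 0.02 m or angle between sample_jar's own z axis and vertical above 0.3 rad).
It fails at once if the flask is moved or tipped (distance of conical_flask from where it was at the start of the episode above 0.02 m or angle between conical_flask's own z axis and vertical above 0.3 rad).
It fails at once if the brass mass is moved or tipped (distance of brass_mass from where it was at the start of the episode above 0.02 m or angle between brass_mass's own z axis and vertical above 0.3 rad).
It also fails if it takes over 58 s, if anything falls off the work surface, if the arm or the gripper's body presses on something with over 40 N, if the wrist force passes 120 N, or if a joint passes its speed limit or range.

## Working session

There is one attempt and no reset: what is moved stays moved. The work goes in short steps, each a Python script; the robot and the scene stay as the last script left them, time stands still between calls to the robot, and variables do not carry over. Pictures are saved under pics/ and viewed, at most 10 in all, crops included, and the job is handed in when it is done.

```bash
mkdir -p pics; ls
cat > h.py <<'E'
import numpy as np, cv2
from bench import arm
def ray(m,u,v):
    p=cv2.undistortPoints(np.array([[[u,v]]],float),np.array([[m['fx'],0,m['cx']],[0,m['fy'],m['cy']],[0,0,1]]),np.array([m['k1'],0,0,0,0.]))[0,0]
    R=np.array(m['R']);t=np.array(m['t'])
    return -R.T@t, R.T@np.array([p[0],p[1],1])
def onplane(m,u,v,z):
    o,d=ray(m,u,v); return o+d*(z-o[2])/d[2]
def deproj(m,u,v,dep):
    o,d=ray(m,u,v); return o+d*dep
E
python3 - <<'E'
from h import *
for n in('scene','top'):
    p,d=arm.capture(n);np.savez(n+'0.npz',p=p,d=d);cv2.imwrite(f'pics/{n}0.png',cv2.resize(p,(800,600)))
    m=arm.camera_model(n);print(n,-np.array(m['R']).T@m['t'],m['fx'],m['k1'],m['R'])
print(arm.pinch_z,arm.current_ee_rot(),arm.current_force(),arm.current_time_s())
E
```

```text
pics
scene [0.14221083 0.3821399  0.65320257] 406.9521601619875 -0.045153308549598356 [[-0.717531   -0.6964409   0.01092418]
 [-0.44478394  0.44607084 -0.77665182]
 [ 0.53601913 -0.56213065 -0.62983539]]
top [ 0.51852676 -0.09900711  0.96719306] 422.71355409284484 -0.036513734926062316 [[-0.01776321 -0.99926881 -0.03385723]
 [-0.99664977  0.0204002  -0.07920272]
 [ 0.0798355   0.0323369  -0.9962834 ]]
0.0187 [-5.80507100e-01 -3.08674006e+00  2.90383721e-03] [-0.55043404 -0.0931893  -1.06616739] 0.1
```

View pics/scene0.png

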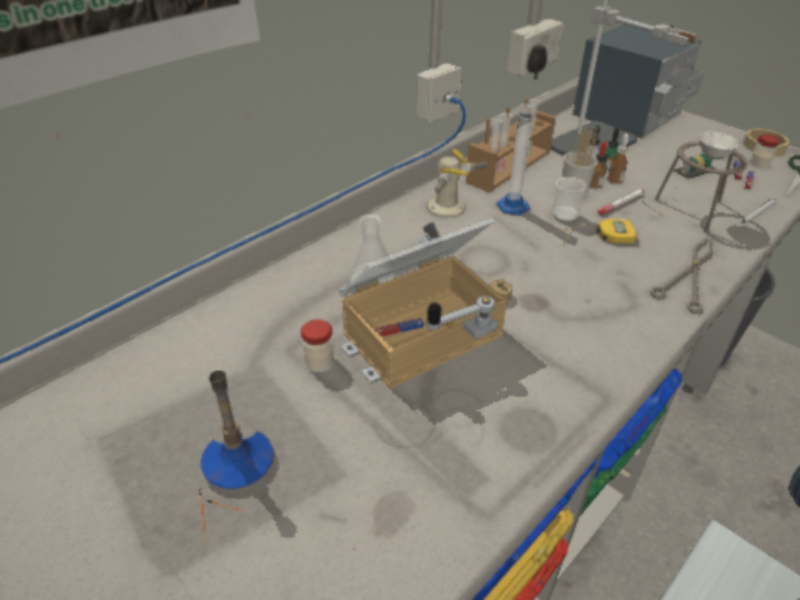

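View pics/top0.png

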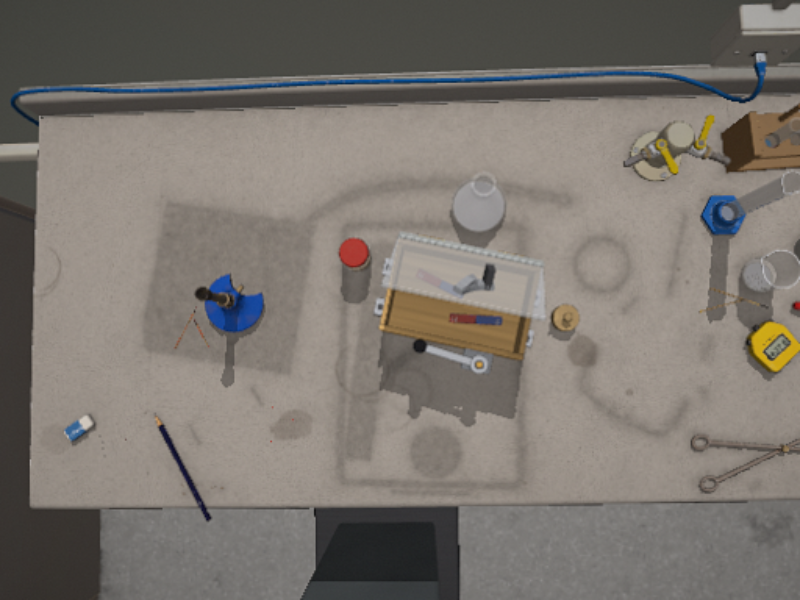

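The scene view shows the open case, with the lid tilted up at the back and the knob near (433,313). In the top view, the knob is at about (420,346) and the pivot at about (480,364). The lid spans (402,237) to (543,315). The jar is at (354,253), the flask at (479,205) and the mass at (565,318).

Run:
```python
from h import *
z=np.load('top0.npz');p,d=z['p'],z['d'];m=arm.camera_model('top')
c=p[140:260,225:385];cv2.imwrite('pics/crop0.png',cv2.resize(c,(800,600),interpolation=cv2.INTER_CUBIC))
# knob: dark blob in window
w=p[210:235,258:282].max(2);ys,xs=np.where(w<45);ku,kv=xs.mean()+258,ys.mean()+210
K=onplane(m,ku,kv,.128);print('knob',ku,kv,len(xs),K)
P=onplane(m,480*.64,364*.64,.107);print('piv',P,np.linalg.norm((K-P)[:2]))
a=onplane(m,381*.64,328*.64,.07);b=onplane(m,524*.64,356*.64,.07);print('front rim',a,b,np.linalg.norm(a-b))
print('yaw front',np.arctan2(*(-(a-b)[:2]*[1,-1])), 'yaw latch',np.arctan2(*(-(K-P)[:2]*[1,-1])))
for u,v in [(402,240),(470,252),(540,268),(392,285),(465,305),(540,312)]:
    x=int(u*.64);y=int(v*.64);print(u,v,deproj(m,x,y,d[y,x]).round(3))
for n,u,v,h in[('jar',354,253,.064),('flask',479,205,.0),('mass',565,318,.034)]:print(n,onplane(m,u*.64,v*.64,h).round(3))
```

```text
knob 268.18 220.96 50 [ 0.53147545 -0.0965572   0.128     ]
piv [ 0.50611986 -0.17483249  0.107     ] 0.08227955946364664
front rim [ 0.55674471 -0.04514246  0.07      ] [ 0.51524119 -0.23756508  0.07      ] 0.1968476708766921
yaw front -0.21243500615564379 yaw latch -0.3132623870162962
402 240 [ 0.675 -0.076  0.09 ]
470 252 [ 0.656 -0.166  0.088]
540 268 [ 0.633 -0.259  0.088]
392 285 [ 0.604 -0.064  0.178]
465 305 [ 0.591 -0.163  0.006]
540 312 [ 0.569 -0.241  0.175]
jar [ 0.662 -0.009  0.064]
flask [ 0.739 -0.189  0.   ]
mass [ 0.567 -0.302  0.034]
```

View pics/crop0.png

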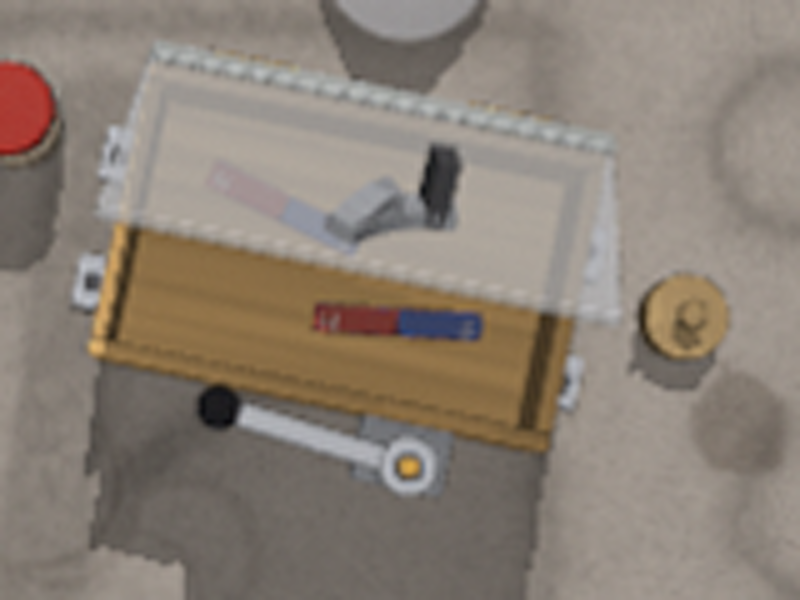

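The crop shows the pivot at (409,467), the knob at (218,406) and the end stop on the lid at (440,185). The keeper is left of the stop, around (380,210). The sizes agree with the spec: handle about 82 mm, front rim about 197 mm, lid about 0.9 rad open and latch about 0.1 rad. Next I'll close the lid.

```bash
cat >> h.py <<'E'
from scipy.spatial.transform import Rotation as Rn
PSI=-0.2125; EX=np.array([np.cos(PSI),np.sin(PSI)]); EY=np.array([-EX[1],EX[0]]); O=np.array([.5975,-.154])
def W(x,y,z): return np.r_[O+EX*x+EY*y,z]   # case -> world, m
def down(phi):
    y=np.array([np.cos(phi),np.sin(phi),0]);z=np.array([0,0,-1.]);return Rn.from_matrix(np.c_[np.cross(y,z),y,z]).as_rotvec()
E
python3 - <<'E'
from h import *
o=[down(PSI+np.pi/2),down(PSI-np.pi/2)]
def pt(th,r=.115,w=.012): return W(.065-r*np.cos(th)+.007*np.sin(th)+w,-.07,.07+r*np.sin(th)+.007*np.cos(th))
for k in o: print(arm.ik(pt(1.1),k))
for a in(.1,.7,1.4):
  for s in(0,np.pi):print('latch',a,arm.ik(W(-.083+.08*np.sin(a),-.04+.08*np.cos(a),.108),down(PSI-a+s)))
c=[k for k in o if arm.ik(pt(1.1),k) is not None];k=min(c,key=lambda k:abs(arm.ik(pt(1.1),k)[5]))
arm.command_gripper(0.0)
hi=pt(1.15)+[0,0,.09]
arm.movep(hi,k);arm.move_l(pt(1.15),max_speed=.1)
print(arm.current_time_s())
f0=arm.current_force()
for th in np.linspace(1.0,0.0,9):
    st=arm.move_l(pt(th),max_speed=.08,threshold=25);f=arm.current_force()-f0
    print(round(th,2),st,f.round(1),(arm.current_eef_pos()-pt(th)).round(4))
    if st: break
print(arm.current_time_s())
E
```

```text
[-0.52785398  0.62875069  1.4062308   0.          1.10661116 -1.88615031]
[-5.27853984e-01  6.28750687e-01  1.40623080e+00 -4.44089210e-16
  1.10661116e+00  1.25544234e+00]
latch 0.1 [-3.91018926e-01  5.97036732e-01  1.74968443e+00 -4.44089210e-16
  7.94871488e-01 -7.85189262e-02]
latch 0.1 None
latch 0.7 [-0.40906962  0.63953552  1.63876412  0.          0.86329302  0.50343038]
latch 0.7 [-4.09069617e-01  6.39535515e-01  1.63876412e+00 -4.44089210e-16
  8.63293021e-01 -2.63816227e+00]
latch 1.4 [-4.77101069e-01  6.69879078e-01  1.56148246e+00 -4.44089210e-16
  9.10231119e-01  1.13539893e+00]
latch 1.4 [-0.47710107  0.66987908  1.56148246  0.          0.91023112 -2.00619372]
5.075
1.0 False [-0.8  0.  -0.3] [ 0.0001 -0.0001  0.0005]
0.88 False [-1.2 -0.2  0.4] [ 0.0001 -0.      0.    ]
0.75 False [-0.5 -0.1  0.2] [-0.0001  0.     -0.0001]
0.62 False [-0.6 -0.2  0.9] [-0.0006  0.0003 -0.0003]
0.5 False [ 0.2 -0.   0.2] [-0.0006  0.0003 -0.0004]
0.38 False [-1.  -0.9  0.1] [-0.0005  0.0003 -0.0003]
0.25 False [-1.   0.4 -0.5] [-0.0005  0.0002 -0.0004]
0.12 False [-0.2 -0.8  0. ] [-0.0005  0.0002 -0.0004]
0.0 False [-0.9 -1.4  2.2] [ 0.0004 -0.0003  0.0001]
8.1083
```

Run:
```python
from h import *
e=np.array(arm.current_eef_pos())
print(arm.move_l(e-[0,0,.006],max_speed=.02,threshold=10),arm.current_eef_pos(),arm.current_force())
arm.wait(.3)
arm.move_l(e+[0,0,.12],max_speed=.15)
arm.movep([.40,-.10,.26],down(PSI-.1))
p,d=arm.capture('top');np.savez('top1.npz',p=p,d=d)
cv2.imwrite('pics/crop1.png',cv2.resize(p[140:260,225:385],(800,600),interpolation=cv2.INTER_CUBIC))
print(arm.current_time_s())
```

```text
True [ 0.54601167 -0.21466079  0.0770639 ] [-0.08933269  0.91427922  5.02119612]
10.9
```

View pics/crop1.png

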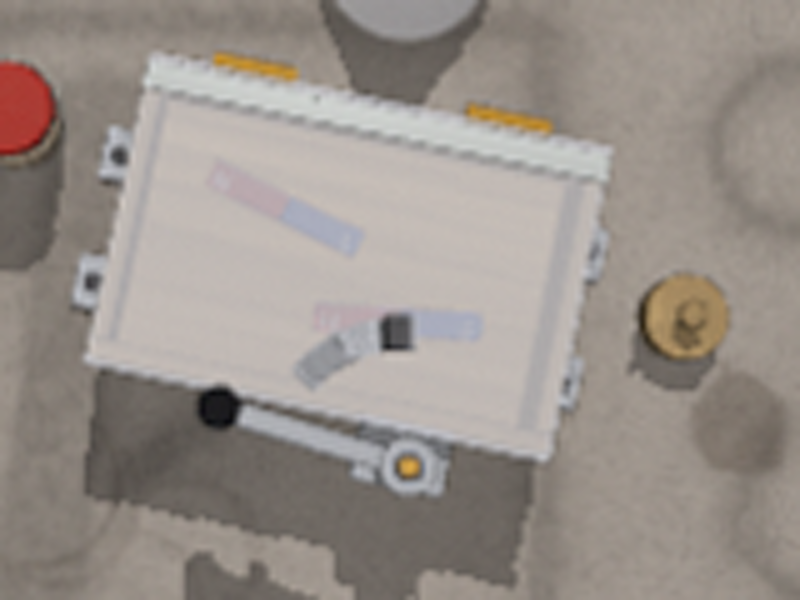

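The lid is shut: I felt firm contact at z = 0.0771. The keeper ramp starts near (305,378), the stop is at (397,332), and the handle has not moved. Next I'll estimate the keeper angles, straddle the knob and ease it round.

```bash
cat >> h.py <<'E'
PV=onplane(arm.camera_model('top'),306.8,233.4,.107)[:2]
def U(a): return EY*np.cos(a)+EX*np.sin(a)
def T(a): return EX*np.cos(a)-EY*np.sin(a)
def tcp(a,z=.108): return np.r_[PV+.08*U(a),z]
def ang(p): v=p[:2]-PV; return np.arctan2(v@EX,v@EY),np.linalg.norm(v)
E
python3 - <<'E'
from h import *
m=arm.camera_model('top');px=lambda u,v,z:ang(onplane(m,225+u/5,140+v/5,z))
print('PV',PV,W(-.083,-.04,0))
print('ramp start',px(305,375,.078),'hump start?',px(347,345,.086),'stop near face',px(382,335,.095),'stop mid',px(397,332,.1))
a0=ang(onplane(m,268.2,221,.13));print('knob',a0)
arm.command_gripper(.35)
a=a0[0]
arm.movep(tcp(a,.19),down(PSI-a));arm.wait(.2)
f0=arm.current_force()
print('hit',arm.move_l(tcp(a),max_speed=.08,threshold=6),arm.current_finger_gap(),arm.current_eef_pos(),arm.current_force()-f0)
np.save('f0.npy',arm.current_force());print(arm.current_time_s())
E
```

```text
PV [ 0.50524875 -0.17400265] [ 0.50793077 -0.17559521  0.        ]
ramp start (np.float64(0.5579553522128409), np.float64(0.0556940821809956)) hump start? (np.float64(0.9399393055366609), np.float64(0.05548407288466639)) stop near face (np.float64(1.2010032074276413), np.float64(0.05483188332741412)) stop mid (np.float64(1.3072661974094226), np.float64(0.0551007654823275))
knob (np.float64(0.11291628683386964), np.float64(0.08168891103975845))
hit False 0.3524997836289677 [ 0.53123933 -0.09836259  0.10844966] [ 0.24689636 -0.23868673 -0.1036647 ]
13.3083
```

Every keeper point came out about 55 mm from the pivot, as it should. The notch centre should be near 1.11 rad and the stop near 1.22. I'll ease the handle round now.

Run:
```python
from h import *
f0=np.load('f0.npy')
def step(a,sp,th):
    st=arm.move_l(tcp(a),down(PSI-a),max_speed=sp,threshold=th)
    f=arm.current_force()-f0; return st,-(f[:2]@T(a)),f[:2]@U(a),f[2]
log=[]
for a in np.arange(.2,.51,.1): log.append((a,)+step(a,.06,8))
a=.5
while a<1.20:
    a+=.02 if a<1.0 else .0125
    r=step(a,.03,8);log.append((a,)+r)
    if r[0] or r[1]>13: break
for l in log: print(*np.round(np.array(l,float),2))
print(arm.current_time_s(),arm.current_eef_pos())
```

```text
0.2 0.0 -1.43 1.12 -0.34
0.3 0.0 -0.83 -0.55 -1.27
0.4 0.0 -0.52 0.05 -0.91
0.5 0.0 0.26 -0.52 0.37
0.52 0.0 -0.11 1.1 -0.32
0.54 0.0 0.48 -0.27 0.04
0.56 0.0 0.39 0.49 -0.1
0.58 0.0 1.08 -1.92 1.62
0.6 0.0 3.3 -1.04 2.19
0.62 0.0 4.26 -1.77 4.37
0.64 0.0 6.67 -1.45 5.19
0.66 0.0 8.72 -1.34 5.34
0.68 0.0 10.32 -1.65 7.43
0.7 0.0 8.6 -1.87 7.26
0.72 0.0 11.55 -2.16 8.63
0.74 0.0 13.27 -1.19 10.29
17.425 [ 0.56512332 -0.12301994  0.10762755]
```

The upward drag on the tool (10 N) shows that friction between pad and knob is holding the handle down on the ramp. I'll back off, then let the tool rise with the handle, trimming height to keep vertical force near zero.

```bash
cat > push.py <<'E'
from h import *
f0=np.load('f0.npy')
def step(a,z,sp,th):
    st=arm.move_l(tcp(a,z),down(PSI-a),max_speed=sp,threshold=th)
    f=arm.current_force()-f0; return st,-(f[:2]@T(a)),f[:2]@U(a),f[2]
def show(log):
    for l in log: print(*np.round(np.array(l,float),3))
    print(arm.current_time_s(),arm.current_eef_pos())
E
python3 - <<'E'
from push import *
log=[]
for a in(.72,.70,.66): log.append((a,.108)+step(a,.108,.03,15))
z=.108
while a<.98:
    a+=.015; z+=.00038 if a<.92 else 0
    r=step(a,z,.03,8);log.append((a,z)+r)
    z+=np.clip((r[3]+.5)*.00025,-.0004,.0008)
    if r[0] or r[1]>12 or abs(r[3])>9: break
show(log)
E
```

```text
0.72 0.108 0.0 10.756 -1.416 7.802
0.7 0.108 0.0 9.008 -1.642 6.677
0.66 0.108 0.0 4.8 -0.262 1.882
0.675 0.108 0.0 6.658 0.926 2.365
0.69 0.109 0.0 4.807 -0.593 0.286
0.705 0.11 0.0 3.259 -0.758 -0.263
0.72 0.11 0.0 3.927 -1.21 -0.399
0.735 0.111 0.0 3.542 -1.025 -0.238
0.75 0.111 0.0 3.47 -1.661 -2.277
0.765 0.111 0.0 6.302 -0.794 -1.436
0.78 0.111 0.0 5.882 -1.677 0.321
0.795 0.112 0.0 3.871 -2.248 -0.217
0.81 0.113 0.0 2.675 -2.039 -0.238
0.825 0.113 0.0 4.394 -1.661 -0.734
0.84 0.113 0.0 2.535 -1.763 0.937
0.855 0.114 0.0 2.677 -1.464 -0.342
0.87 0.114 0.0 1.751 -1.161 -0.862
0.885 0.115 0.0 1.126 -0.625 -0.939
0.9 0.115 0.0 0.881 0.293 -0.788
0.915 0.115 0.0 1.08 0.363 -1.223
0.93 0.115 0.0 3.824 0.337 -0.03
0.945 0.115 0.0 0.91 1.481 0.511
0.96 0.115 0.0 0.158 1.705 0.022
0.975 0.116 0.0 2.155 1.219 0.609
0.99 0.116 0.0 1.839 1.518 -0.93
23.6833 [ 0.58000092 -0.14541765  0.11580607]
```

Run:
```python
from push import *
log=[];a=.99;z=.1158
while a<1.21:
    a+=.0125
    r=step(a,z,.03,6);log.append((a,z)+r)
    if r[0] or r[1]>6 or r[3]<-5: break
show(log)
```

```text
1.002 0.116 0.0 0.147 0.437 -0.818
1.015 0.116 0.0 0.678 0.416 -0.709
1.027 0.116 0.0 2.581 0.731 0.243
1.04 0.116 0.0 -0.328 0.152 0.303
1.052 0.116 0.0 0.604 0.409 0.246
1.065 0.116 0.0 -0.018 0.948 -1.065
1.077 0.116 0.0 -0.208 0.293 -0.786
1.09 0.116 0.0 -0.042 0.508 -0.949
1.102 0.116 0.0 -0.532 0.507 -0.514
1.115 0.116 0.0 0.545 0.179 0.266
1.127 0.116 0.0 -1.055 0.721 0.484
1.14 0.116 0.0 0.189 0.674 0.008
1.152 0.116 0.0 1.031 0.748 -0.073
1.165 0.116 0.0 0.928 1.066 -0.813
1.177 0.116 0.0 1.608 -0.666 0.404
1.19 0.116 0.0 1.406 -0.36 0.397
1.202 0.116 0.0 4.633 -0.093 1.687
1.215 0.116 0.0 5.731 0.149 1.804
28.1833 [ 0.58360747 -0.16088002  0.11560442]
```

The force fell to zero near 1.06 and rose again at 1.20, so the pin dropped and then met the stop. I'll centre the tool, lift straight off and check by camera.

Run:
```python
from push import *
print(step(1.12,.1158,.03,6))
arm.move_l(tcp(1.12,.20),max_speed=.1)
arm.movep([.40,-.10,.28],down(PSI-.5))
m=arm.camera_model('top');p,d=arm.capture('top')
cv2.imwrite('pics/crop2.png',cv2.resize(p[140:260,225:385],(800,600),interpolation=cv2.INTER_CUBIC))
b=tcp(1.11,.13);c=np.array(m['R'])@b+m['t'];u=int(m['fx']*c[0]/c[2]+m['cx']);v=int(m['fy']*c[1]/c[2]+m['cy'])
ys,xs=np.where(p[v-12:v+13,u-12:u+13].max(2)<45)
x,y=xs+u-12,ys+v-12;print(u,v,x.mean(),y.mean(),len(x),ang(onplane(m,x.mean(),y.mean(),.13)))
h=[deproj(m,i,j,d[j,i])[2] for i,j in zip(x,y)];print('knob z',np.median(h),np.max(h))
z0=np.load('top0.npz')['d'];print('start knob z',np.median([deproj(m,i,j,z0[j,i])[2] for i in(267,268,269) for j in(220,221,222)]))
s,_=arm.capture('scene');cv2.imwrite('pics/scene2.png',cv2.resize(s[150:260,200:340],(760,597),interpolation=cv2.INTER_CUBIC));print(arm.current_time_s())
```

```text
(True, np.float64(-0.6982644449683085), np.float64(0.5534451363114541), np.float64(0.01810538487128474))
296 194 296.7647058823529 194.52941176470588 51 (np.float64(1.1083086743418908), np.float64(0.07990191204541715))
knob z 0.12947466836526988 0.13313279930292432
start knob z 0.1300397624657934
30.35
```

View pics/crop2.png

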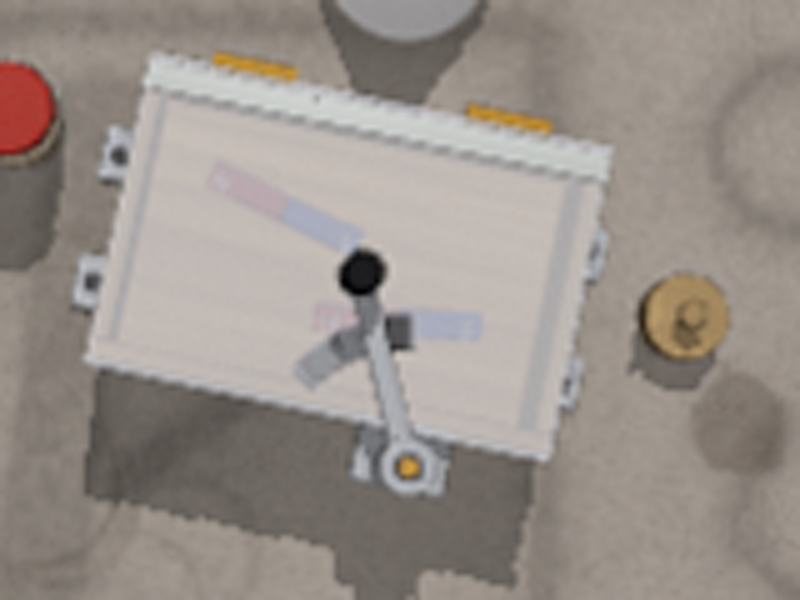

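View pics/scene2.png

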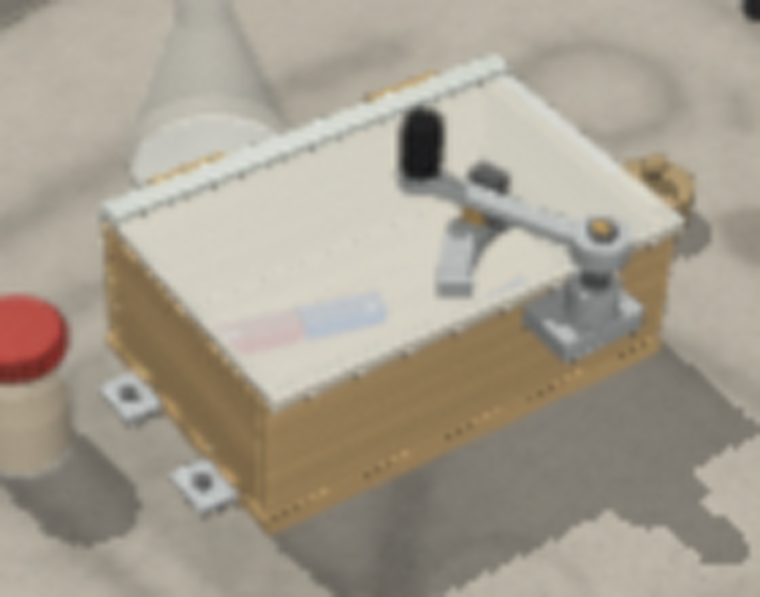

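Both views show the lid shut and the handle over it, with the pin between the hump and the stop. The knob is at crop pixel (361,272): 1.108 rad at height 0.1295, the same height as at the start, so the pin is fully seated. The jar and mass have not moved, and neither has the part of the flask in view.

```bash
python3 -c "
from bench import arm
print(arm.finish_job())"
```

```text
the job is handed in; nothing more can be done
None
```

The lid is shut, the latch pin sits fully down in the notch at about 1.11 rad, the gripper is clear of everything, and the job is handed in; no verdict came back.

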